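# Put the soldering kit back in its tray

## Robot

A 6-joint arm with a two-finger parallel gripper is mounted at the origin on a cart in front of the work surface, level with it; the furniture and walls round the work are solid. World frame = base frame: x ahead of the robot, y to its left, z up, the work surface at z = 0. Lengths are in m, angles in rad, forces in N, time in s.
With the tool pointing down it reaches from about 0.25 to 0.8 m from the base axis. Payload 3.9 kg.
Tool frame: the origin (TCP) lies at the centre of the arm's flange, where the gripper is bolted on; the fingertips stand 173 mm ahead of it and the grasp point (between the pads) lies 155 mm ahead of it; z points along the fingers, y is the line along which they close (so a half turn about z gives the same grasp; the last joint's range is limited). The gripper opens to 85 mm and grips with 20 to 120 N. Pads are 22 mm wide; open, the fingers measure 114 mm over their backs; the gripper's body (76 mm by 85 mm) begins 54 mm behind the grasp point. The pads swing forward as they close: fully open they stand 13 mm farther back than shut.
Start: joints at [1.245, 0.26, -0.138, 1.173, 0, 1.571], TCP at [0.168, 0.497, 0.405] pointing down, gripper open.
Joint ranges: [-2.78, 2.78], [-0.83, 1.72], [-1.28, 1.37], [-1.9, 2.12], [-1.57, 1.48], [-3.14, 3.14]. Speed limits (rad/s): [2.57, 2.57, 3.14, 3.14, 3.14, 3.14].

## Interface

Orientations are given as a unit quaternion [w, x, y, z].
In Python, from station import env, eyes, ticket gives the robot as it stands. The module is installed in compiled form; this text tells all that it offers.
- The arm moves only by the shell command python3 -m handwheel 'ROWS' [FORCE]. ROWS is JSON, a list of rows, each a list of 7 numbers: the shift along the tool's x, y, z scaled (see below), then the turn, a rotation vector about the tool's x, y, z scaled (see below), then the opening, from 0 (shut) to 1 (fully open). In form: [[tx, ty, tz, wx, wy, wz, gripper], ...]. A call has 1 to 12 rows; each row is the pose to reach, as a shift and turn from the pose commanded when the call began, along the tool's axes at that moment; what a row does not reach only later rows make up. The controller multiplies each number of a shift by 0.12 m and each number of a turn by pi/2 rad. A row lasts 1/12 s, in which the tool goes at most 41.7 mm and 7.16 degrees, less where a joint would pass 70% of its speed; a pose out of reach is approached as far as the arm can. A call with a number of a shift or a turn outside -1 to 1 is refused whole. A call with a gripper value outside its range is refused whole. The fingers move at their own pace and stop on an object; FORCE is the grip in N (left out, the last holds). Time passes only in rows, so rows that repeat a pose let the fingers close. It gives the time, the measured TCP pose, the force, the opening and the grip force at its end, in the units of the state.
- env.sense(): the state, without advancing time (a new reading comes with each control period).
- eyes.get_image(name): name is "scene" or "top" or "wrist"; returns the picture (384x512x3 uint8, red, green, blue); there is no depth.
- eyes.camera_params(name): a dict with "camera_matrix" (3x3 intrinsics, pixels), "R" (3x3) and "t" (3): a world point X has camera coordinates R X + t; the wrist camera has in their place "mount" (4x4, takes a point from camera to tool coordinates, whose origin is the TCP and whose axes are the flange's). Camera axes: x right, y down, z forward; pixel columns grow to the right and rows downward; lengths in m; the calibration is good to about 2 mm. A picture is of the moment at which its call begins: read the wrist's pose just before it. camera_params takes no time and is no camera call.
- ticket.hand_in(): hands the job in; it is judged then, once.
The state is a dict: "clock": time; "q": joint angles; "dq": joint speeds; "tau": joint torques, N m; "ee_pos": TCP position; "tcp_rot": TCP orientation; "force": force on the tool from outside, world axes, zero at the start; "torque": the same for the moment, N m; "grip_width": finger opening in m; "grip_force": force on a finger pad.
Only numpy, scipy, OpenCV 4.12 (cv2) and the standard library are available. Lean on these libraries where they do the work, as an engineer would, in place of code of your own. Each camera call takes 0.05 s, during which the arm holds its last target. There are 200 camera calls.

## Task

From the desk around the fitted tray, put the soldering kit back in it (what lies beyond the carton of leads at the far left stays): the solder reel, the flux tin (the larger of the two tins), the solder pump and the flux syringe each go into the recess cut for its shape and size, set down gently and lying flat on the recess floor. Grease and ink have no place near solder joints, so leave the small grease tin and the marker pen where they are.

Things in the scene. Friction and masses are not known exactly. Their poses are not given: they have to be found in the camera images.
- solder_reel: Reel of solder wire standing on its flat end: an upright cylinder 59 mm across and 39 mm high, about 0.2 kg, the tallest of the round things. Origin at the centre of its underside, z up.
- flux_tin: Tin of soldering flux, the larger of two look-alike round lidded tins: 50 mm across, 20 mm high, straight sides, lid tight. Origin at the centre of its underside, z up.
- solder_pump: Solder pump (desoldering sucker) lying on the desk: round body 18 mm thick, 171 mm long with nozzle (+y end) and plunger knob (-y end), a small button on top at 21 mm. Origin under its middle, y along its length, z up. Grip the plain body across x at the origin, where it balances; axis 9 mm above the desk. It does not roll. About 50 g.
- flux_syringe: Syringe of paste flux lying on the desk, 114 mm long. Barrel 14 mm thick, axis 10 mm and top 17 mm above the desk. It rests on its 21 mm finger flange (33 mm to -y) and a foot (35 mm to +y). Origin under mid-length, y along it, nozzle at +y, plunger (fixed) at -y. Grip the barrel across x, 0 to 15 mm to the +y side of the origin. About 25 g. (Another far back left is out of reach.)
- grease_tin: Tin of grease, the smaller of the two look-alike round tins: 40 mm across, 17 mm high. Does not belong in the tray. Origin at the centre of its underside.
- marker: Marker pen lying on the desk, 130 mm long, 12 mm thick, smooth. Does not belong in the tray. Origin under its middle, y along its length.
- reel_insert: Square-looking insert 92 (x) x 98 (y) x 18 mm with the larger round recess: 76 mm across, 8 mm deep, centred. Origin at the centre of the insert's underside, z up: recess floor at z = +10 mm, top at +18 mm. The four inserts are fixed in one low tray, 196 x 212 mm plus 15 mm lips at the y ends, fixed, rim 15 mm above the desk; insert undersides are 3 mm above the desk.
- tin_insert: Insert like reel_insert (same outside, height and origin) with the smaller round recess: 66 mm across, 8 mm deep, floor at z = +10 mm. The two sit side by side in the tray's middle row, centres 100 mm apart along y, a long insert on either side of that row, 70 mm from it along x; which is at which spot varies.
- pump_insert: Long insert 46 mm (x) x 200 mm (y) x 18 mm with the long straight recess: 187 mm along y, 34 mm wide, 8 mm deep. Origin at the centre of the insert's underside, recess centred on it, floor at z = +10 mm. Over the middle 66 mm of the length both side walls are cut down to the recess floor, as finger room.
- syringe_insert: Long insert, same outside and origin as pump_insert, with the short recess: 130 mm along y, 37 mm wide, 8 mm deep, floor at z = +10 mm; solid blocks, 18 mm high, fill both ends beyond it. The same 66 mm finger room in the middle.

How it is judged:
At the end, for the whole second after the job is handed in: Each thing lies flat (0.15 rad) on the floor of its own recess (4 mm), released and still: reel and flux tin within 12 mm of its centre, pump and syringe within 12 mm across, 15 mm along and 0.15 rad of its length, either way round. Grease tin and marker within 30 mm of their starts (z of solder_reel in the frame of reel_insert between 0.006 and 0.014 m and angle between each of solder_reel, flux_tin, solder_pump, flux_syringe's own z axis and vertical below 0.15 rad and linear speed of each of solder_reel, flux_tin, solder_pump, flux_syringe below 0.02 m/s and horizontal distance between solder_reel and reel_insert below 0.012 m and z of flux_tin in the frame of tin_insert between 0.006 and 0.014 m and horizontal distance between flux_tin and tin_insert below 0.012 m and z of solder_pump in the frame of pump_insert between 0.006 and 0.014 m and x of solder_pump in the frame of pump_insert between -0.012 and 0.012 m and y of solder_pump in the frame of pump_insert between -0.015 and 0.015 m and angle between the y axis of solder_pump and the y axis of pump_insert, either way round below 0.15 rad and z of flux_syringe in the frame of syringe_insert between 0.006 and 0.014 m and x of flux_syringe in the frame of syringe_insert between -0.012 and 0.012 m and y of flux_syringe in the frame of syringe_insert between -0.015 and 0.015 m and angle between the y axis of flux_syringe and the y axis of syringe_insert, either way round below 0.15 rad and distance of each of grease_tin, marker from where it was at the start of the episode below 0.03 m); the robot touches nothing.
It fails at once if a thing is dropped or thrown into its recess (faster than 0.7 m/s there) ((horizontal distance between solder_reel and reel_insert below 0.04 m and z of solder_reel in the frame of reel_insert below 0.05 m and linear speed of solder_reel above 0.7 m/s) or (horizontal distance between flux_tin and tin_insert below 0.04 m and z of flux_tin in the frame of tin_insert below 0.05 m and linear speed of flux_tin above 0.7 m/s) or (horizontal distance between solder_pump and pump_insert below 0.04 m and z of solder_pump in the frame of pump_insert below 0.05 m and linear speed of solder_pump above 0.7 m/s) or (horizontal distance between flux_syringe and syringe_insert below 0.04 m and z of flux_syringe in the frame of syringe_insert below 0.05 m and linear speed of flux_syringe above 0.7 m/s)).
It fails at once if the grease tin is moved more than 30 mm (distance of grease_tin from where it was at the start of the episode above 0.03 m).
It fails at once if the marker is moved more than 30 mm (distance of marker from where it was at the start of the episode above 0.03 m).
It also fails if it takes over 90 s, if anything falls off the work surface, if the arm or the gripper's body presses on something with over 40 N, if the wrist force passes 120 N, or if a joint passes its speed limit or range.

## Working session

There is one attempt and no reset: what is moved stays moved. The work goes in short steps, Python scripts to look and compute and a shell command to move; the robot and the scene stay as the last step left them, time stands still between calls to the robot, and variables do not carry over. Pictures are saved under pics/ and viewed, at most 16 in all, crops included, and the job is handed in when it is done.

```bash
mkdir -p pics
python3 - <<'E'
from station import env, eyes, ticket
import cv2, numpy as np
np.set_printoptions(precision=4,suppress=True)
s=env.sense(); print(s['clock'],s['ee_pos'],s['tcp_rot'],s['grip_width'])
for n in ("scene","top","wrist"):
    im=eyes.get_image(n); cv2.imwrite(f"pics/{n}0.png",im[:,:,::-1]); p=eyes.camera_params(n)
    for k,v in p.items(): print(n,k,np.array(v).tolist())
E
```

```text
0.0 [0.1679 0.4971 0.4039] [-0.0002  0.1622  0.9868 -0.001 ] 0.08534622276598545
scene camera_matrix [[394.1244664608884, 0.0, 252.58600778199295], [0.0, 394.1244664608884, 190.45076348041152], [0.0, 0.0, 1.0]]
scene R [[0.7168336454865006, -0.6971212082954008, 0.013097543406846962], [-0.4653014047503173, -0.4922797887448622, -0.7356325253349631], [0.5192726908243057, 0.521231839528318, -0.6772541930663929]]
scene t [-0.32357467165906373, 0.2683416037854199, 0.6999369344297478]
top camera_matrix [[473.62109279278155, 0.0, 251.52623656940133], [0.0, 473.62109279278155, 184.05551592083316], [0.0, 0.0, 1.0]]
top R [[0.016062523447313192, -0.9998338724219347, 0.008615271223989546], [-0.9950235242343377, -0.016831476766194377, -0.09820838869540313], [0.0983370813110845, -0.006994922989386009, -0.9951285793763488]]
top t [0.015994633059307168, 0.5086479611781313, 1.3452308843124494]
wrist camera_matrix [[297.0661754016422, 0.0, 252.65700536085401], [0.0, 297.0661754016422, 191.79750469833579], [0.0, 0.0, 1.0]]
wrist mount [[0.0002297218769753501, -0.9635067509117257, -0.2676839333531027, 0.06816380959554894], [0.9999995590123958, -2.2416054377220798e-05, 0.0009388676871406913, 8.377172744622463e-05], [-0.000910605772378797, -0.2676840309862536, 0.9635063208677342, 0.030335543257070052], [0.0, 0.0, 0.0, 1.0]]
```

View pics/top0.png

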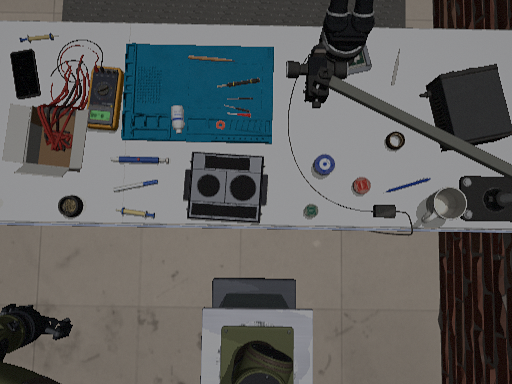

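View pics/scene0.png

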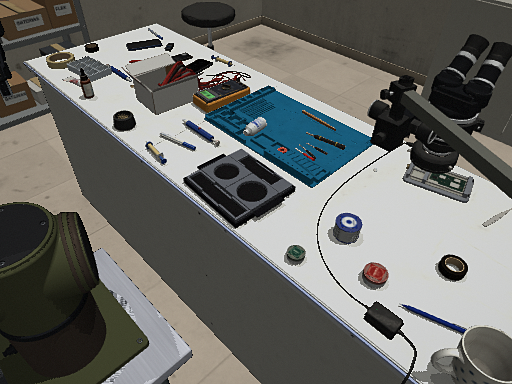

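The top view shows the reel at (323,165), flux tin (361,186), grease tin (311,211), pump (140,160), marker (136,185), syringe (136,212) and tray (226,187). I'll enlarge both views to measure from them.

Run:
```python
import cv2, numpy as np
t=cv2.imread('pics/top0.png'); s=cv2.imread('pics/scene0.png')
f=lambda im,x,y,w,h,k: cv2.resize(im[y:y+h,x:x+w],None,fx=k,fy=k,interpolation=cv2.INTER_CUBIC)
cv2.imwrite('pics/topz.png',np.vstack([f(t,100,148,200,75,4),f(t,260,148,200,75,4)]))
cv2.imwrite('pics/scenez.png',f(s,130,110,266,200,3))
```

```text
(no output)
```

View pics/topz.png

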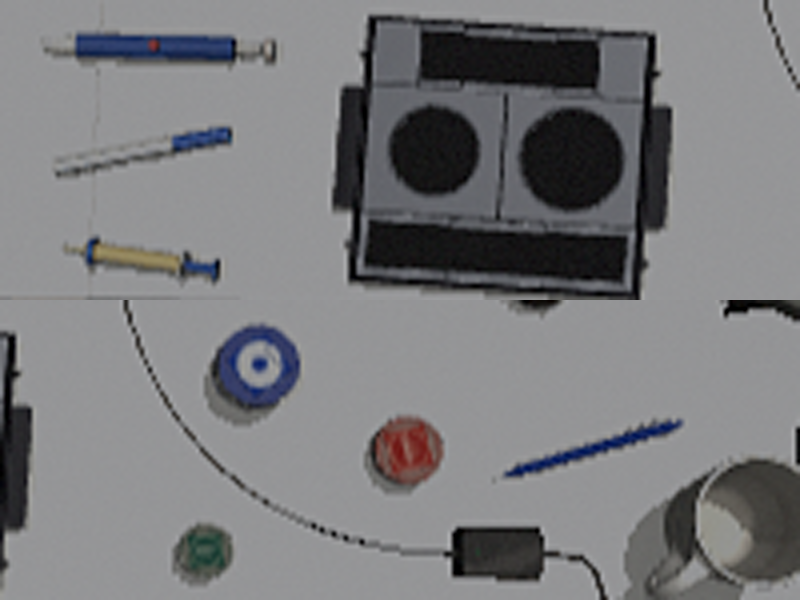

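View pics/scenez.png

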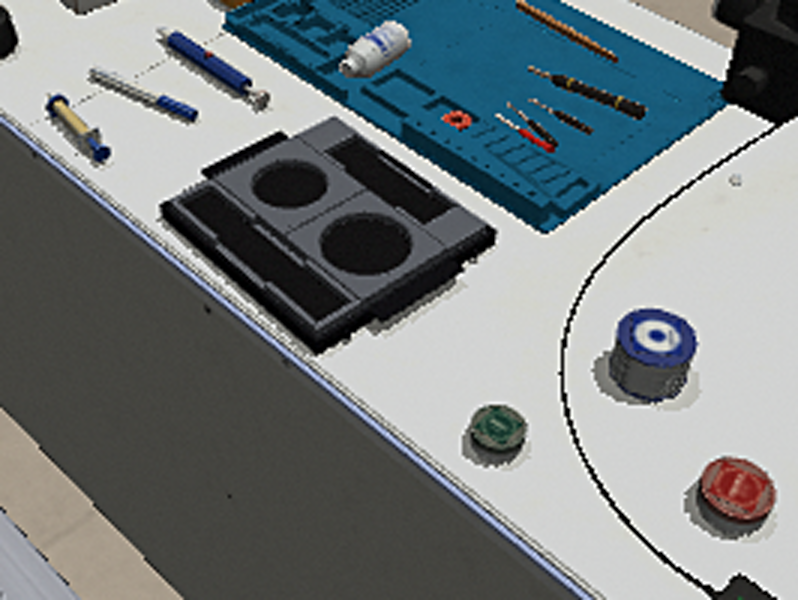

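View pics/wrist0.png

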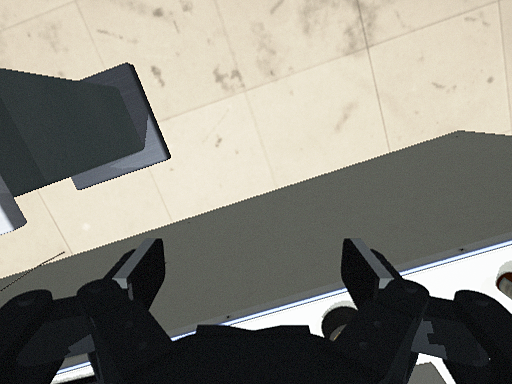

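Back row of the tray is the short (syringe) recess, front row the long (pump) recess. The small round recess is on the left, the large one on the right. Next I triangulate from topz and scenez.

```bash
cat > m.py <<'E'
import numpy as np
from station import eyes
np.set_printoptions(precision=4,suppress=True)
def P(n):
    p=eyes.camera_params(n); return [np.array(p[k]) for k in('camera_matrix','R','t')]
T,S=P('top'),P('scene')
def tz(u,v): 
    return (100+(u+.5)/4-.5,148+(v+.5)/4-.5) if v<300 else (260+(u+.5)/4-.5,148+(v-300+.5)/4-.5)
def sz(u,v): return (130+(u+.5)/3-.5,110+(v+.5)/3-.5)
def ray(c,px):
    K,R,t=c; return -R.T@t, R.T@np.linalg.solve(K,[px[0],px[1],1])
def plane(c,px,z):
    o,d=ray(c,px); return o+d*(z-o[2])/d[2]
def tri(*obs):
    A=0;b=0
    for c,px in obs:
        o,d=ray(c,px); d=d/np.linalg.norm(d); M=np.eye(3)-np.outer(d,d); A=A+M; b=b+M@o
    X=np.linalg.solve(A,b); return X
def proj(c,X): K,R,t=c; p=K@(R@X+t); return p[:2]/p[2]
E
python3 - <<'E'
from m import *
obs=dict(reeltop=((259,364),(657,338),.039),tintop=((407,450),(738,487),.02),greasetop=((206,549),(499,426),.017),button=((153,45),(208,55),.021),
 pnoz=((42,46),(160,35),.009),pknob=((275,51),(260,100),.009),foot=((92,251),(55,103),.012),flange=((185,264),(85,143),.012),plung=((218,268),(101,155),.01),
 msL=((56,169),(93,74),.006),msR=((231,134),(194,116),.006),small=((434,149),(289,184),.021),large=((572,158),(366,245),.021),
 ctl=((370,17),(335,120),.018),ctr=((654,34),(494,238),.018),cbl=((352,282),(164,210),.018),cbr=((639,297),(318,350),.018),
 synl=((419,33),(335,142),.021),synr=((600,40),(433,217),.021),pul=((367,222),(189,188),.021),pur=((630,237),(355,297),.021),pul2=((362,266),(0,0),.021),pur2=((625,280),(0,0),.021))
for k,(a,b,z) in obs.items():
    X=tri((T,tz(*a)),(S,sz(*b))); print(k,X,'| top@z',plane(T,tz(*a),z)[:2],'scene@z',plane(S,sz(*b),z)[:2])
print('boom',tri((T,(310,90)),(S,(378,105))))
for a,b in [((420,118),(470,120))]:
    print(tri((T,a),(S,b)), plane(T,a,.3))
E
```

```text
reeltop [ 0.5703 -0.1851  0.0313] | top@z [ 0.5696 -0.1843] scene@z [ 0.563 -0.188]
tintop [ 0.5117 -0.2966  0.0142] | top@z [ 0.5111 -0.2952] scene@z [ 0.5072 -0.2981]
greasetop [ 0.4364 -0.1496  0.0113] | top@z [ 0.4369 -0.1496] scene@z [ 0.4318 -0.1515]
button [0.5774 0.3585 0.0134] | top@z [0.5768 0.3563] scene@z [0.5701 0.3495]
pnoz [ 0.5786  0.444  -0.004 ] | top@z [0.5764 0.4404] scene@z [0.5677 0.4264]
pknob [0.5738 0.2718 0.006 ] | top@z [0.5756 0.2696] scene@z [0.569  0.2702]
foot [0.4254 0.3982 0.0092] | top@z [0.4266 0.3966] scene@z [0.4222 0.3955]
flange [0.4158 0.3326 0.0036] | top@z [0.4183 0.329 ] scene@z [0.4078 0.3248]
plung [0.4144 0.3075 0.0047] | top@z [0.4159 0.3054] scene@z [0.4096 0.3027]
msL [ 0.4866  0.4296 -0.0024] | top@z [0.4863 0.4269] scene@z [0.4801 0.4189]
msR [0.5141 0.3016 0.001 ] | top@z [0.5142 0.3002] scene@z [0.5097 0.2964]
small [0.5037 0.1516 0.014 ] | top@z [0.5042 0.1501] scene@z [0.4971 0.1461]
large [0.4992 0.0509 0.0121] | top@z [0.4993 0.05  ] scene@z [0.4915 0.0448]
ctl [0.6026 0.2011 0.0058] | top@z [0.6006 0.1995] scene@z [0.5914 0.1891]
ctr [ 0.5937 -0.008  -0.0003] | top@z [ 0.5917 -0.0083] scene@z [ 0.5765 -0.0194]
cbl [0.4078 0.2084 0.0052] | top@z [0.4072 0.207 ] scene@z [0.4002 0.1954]
cbr [ 0.3991  0.0003 -0.    ] | top@z [ 0.3997 -0.0001] scene@z [ 0.3873 -0.0112]
synl [0.5846 0.1697 0.0077] | top@z [0.5889 0.1632] scene@z [0.5662 0.162 ]
synr [0.581  0.0384 0.0026] | top@z [0.5861 0.0311] scene@z [0.5563 0.0311]
pul [0.4435 0.2031 0.0135] | top@z [0.4505 0.1971] scene@z [0.4312 0.2009]
pur [0.4428 0.0071 0.0223] | top@z [0.4428 0.0071] scene@z [0.4437 0.0079]
pul2 [0.3607 0.1972 0.2447] | top@z [0.4187 0.1998] scene@z [0.4759 0.5777]
pur2 [0.3247 0.0504 0.3351] | top@z [0.4117 0.0103] scene@z [0.4759 0.5777]
boom [ 0.7234 -0.113   0.2361]
[ 0.6233 -0.3326  0.3467] [ 0.6437 -0.3669  0.3   ]
```

```bash
cat > go.py <<'E'
# usage: go.py x y z yaw_deg -> units of shift/turn from the present pose to that tool-down TCP pose
import sys, numpy as np
from scipy.spatial.transform import Rotation as Ro
from station import env
s=env.sense(); q=s['tcp_rot']; R=Ro.from_quat([q[1],q[2],q[3],q[0]])
np.set_printoptions(precision=4,suppress=True)
M=R.as_matrix(); print('t',round(s['clock'],2),'pos',s['ee_pos'],'yaw',round(np.degrees(np.arctan2(M[1,0],M[0,0])),2),'tilt z',M[:,2],'w',round(s['grip_width'],4),'gf',s['grip_force'],'F',np.array(s['force']))
if len(sys.argv)>4:
    x,y,z,a=map(float,sys.argv[1:]); a=np.radians(a)
    G=Ro.from_matrix(np.array([[np.cos(a),np.sin(a),0],[np.sin(a),-np.cos(a),0],[0,0,-1]]))
    print('shift',M.T@(np.array([x,y,z])-s['ee_pos'])/.12,'turn',(R.inv()*G).as_rotvec()/(np.pi/2))
E
python3 -m handwheel '[[-0.3,0,0,0,0,0.087,0.5],[-0.6,0,0.2,0,0,0.173,0.5],[-1,0,0.4,0,0,0.26,0.5],[-1,-0.14,0.4,0,0,0.347,0.5],[-1,-0.14,0.4,0,0,0.867,0.5],[-1,-0.14,0.4,0,0,0.867,0.5],[-1,-0.14,0.4,0,0,0.867,0.5],[-1,-0.14,0.4,0,0,0.867,0.5],[-1,-0.14,0.4,0,0,0.867,0.5],[-1,-0.14,0.4,0,0,0.867,0.5],[-1,-0.14,0.4,0,0,0.867,0.5],[-1,-0.14,0.4,0,0,0.867,0.5]]' 40
python3 go.py 0.423 0.369 0.30 83.3
```

```text
clock: 1.15
ee_pos: [0.2763, 0.4429, 0.3564]
tcp_rot: [0.0, 0.748, 0.664, -0.0]
force: [0.1, -0.2, 0.6]
grip_width: 0.0428
grip_force: 0.0
t 1.15 pos [0.2763 0.4429 0.3564] yaw 83.2 tilt z [-0.0004 -0.0007 -1.    ] w 0.0428 gf 0.0 F [ 0.0513 -0.2264  0.5698]
shift [-0.4664  1.2871  0.4696] turn [-0.0002  0.0005 -0.0011]
```

```bash
python3 -m handwheel '[[-0.2,0.4,0.2,0,0,0,0.5],[-0.4,0.7,0.4,0,0,0,0.5],[-0.47,1,0.47,0,0,0,0.5],[-0.47,1,0.47,0,0,0,0.5]]'
python3 -m handwheel '[[0,0.28,0,0,0,0,0.5],[0,0.28,0,0,0,0,0.5],[0,0.28,0,0,0,0,0.5],[0,0.28,0,0,0,0,0.5],[0,0.28,0,0,0,0,0.5]]'
python3 go.py 0.423 0.369 0.20 83.3
python3 - <<'E'
from station import eyes; import cv2
cv2.imwrite('pics/w1.png',eyes.get_image('wrist')[:,:,::-1])
E
```

```text
clock: 1.48
ee_pos: [0.3909, 0.3708, 0.2984]
tcp_rot: [0.001, 0.747, 0.665, -0.001]
force: [0.5, 1.0, 1.1]
grip_width: 0.0428
grip_force: 0.0
clock: 1.9
ee_pos: [0.4215, 0.3692, 0.3003]
tcp_rot: [-0.0, 0.747, 0.665, -0.0]
force: [0.1, -0.1, -0.1]
grip_width: 0.0424
grip_force: 0.0
t 1.9 pos [0.4215 0.3692 0.3003] yaw 83.42 tilt z [-0.0008 -0.0004 -1.    ] w 0.0424 gf 0.0 F [ 0.0944 -0.1349 -0.1272]
shift [0.     0.0137 0.8354] turn [-0.0005  0.0003  0.0013]
```

View pics/w1.png

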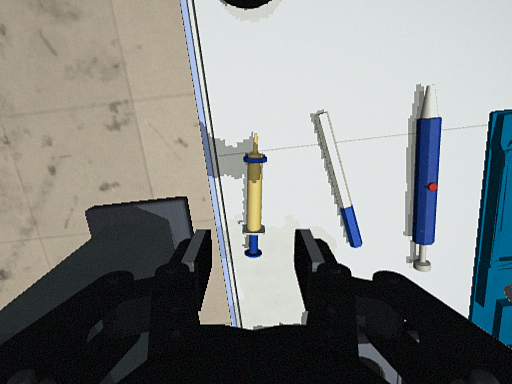

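The wrist view shows the syringe at x≈254 (tip row 133, collar 158, flange 230, plunger end 253). It also shows the marker (321,113)-(355,245) and the pump from nozzle (430,86) to knob (423,267), with the button at (432,187). I'll combine it with the top view.

```bash
cat >> m.py <<'E'
def W(pos,quat):
    from scipy.spatial.transform import Rotation as Ro
    p=eyes.camera_params('wrist'); m=np.array(p['mount']); w,x,y,z=quat
    A=np.eye(4); A[:3,:3]=Ro.from_quat([x,y,z,w]).as_matrix(); A[:3,3]=pos; C=np.linalg.inv(A@m)
    return [np.array(p['camera_matrix']),C[:3,:3],C[:3,3]]
E
python3 - <<'E'
from m import *
from station import env
s=env.sense(); w=W(s['ee_pos'],s['tcp_rot'])
for k,a,b,z in [('tip',(65,248),(255,133),.01),('collar',(92,251),(255,158),.012),('flange',(185,264),(253,230),.012),('plend',(218,268),(253,253),.01),('noz',(42,46),(431,86),.009),('knob',(275,51),(423,268),.009),('button',(153,45),(432,187),.021),('msL',(56,169),(321,113),.006),('msR',(231,134),(356,245),.006)]:
    print(k,tri((T,tz(*a)),(w,b)),'wrist',plane(w,b,z)[:2],'top',plane(T,tz(*a),z)[:2], 'reproj', (proj(T,tri((T,tz(*a)),(w,b)))-tz(*a)))
E
```

```text
tip [0.4285 0.4171 0.0086] wrist [0.4284 0.4172] top [0.4286 0.4167] reproj [-0.0063  0.0396]
collar [0.4263 0.3962 0.0134] wrist [0.426 0.396] top [0.4266 0.3966] reproj [-0.0159  0.1005]
flange [0.4174 0.329  0.0123] wrist [0.4165 0.329 ] top [0.4183 0.329 ] reproj [-0.0504  0.3073]
plend [0.4148 0.3052 0.0117] wrist [0.4137 0.3044] top [0.4159 0.3054] reproj [-0.0565  0.3505]
noz [0.5756 0.4388 0.0132] wrist [0.5777 0.4386] top [0.5764 0.4404] reproj [0.0964 0.0667]
knob [0.576  0.2696 0.0106] wrist [0.5776 0.2688] top [0.5756 0.2696] reproj [-0.1029 -0.2023]
button [0.5759 0.3555 0.0217] wrist [0.5755 0.3549] top [0.5768 0.3563] reproj [0.1955 0.2522]
msL [0.4865 0.4271 0.0055] wrist [0.4866 0.4272] top [0.4863 0.4269] reproj [-0.0288 -0.0667]
msR [0.5138 0.3    0.0068] wrist [0.5138 0.2995] top [0.5142 0.3002] reproj [0.0284 0.0952]
```

```bash
python3 -m handwheel '[[0,0.01,0.3,0,0,0,0.5],[0,0.01,0.6,0,0,0,0.5],[0,0.01,0.8,0,0,0,0.5],[0,0.01,0.9,0,0,0,0.5],[0,0.01,1,0,0,0,0.5],[0,0.01,1,0,0,0,0.5]]'
python3 -m handwheel '[[0,0,0.025,0,0,0,0.5],[0,0,0.025,0,0,0,0],[0,0,0.025,0,0,0,0],[0,0,0.025,0,0,0,0],[0,0,0.025,0,0,0,0],[0,0,0.025,0,0,0,0],[0,0,0.025,0,0,0,0],[0,0,0.025,0,0,0,0],[0,0,0.025,0,0,0,0]]' 30
python3 go.py 0.423 0.369 0.28 83.3
```

```text
clock: 2.45
ee_pos: [0.4215, 0.3685, 0.1781]
tcp_rot: [-0.0, 0.746, 0.665, -0.002]
force: [-0.9, -0.7, -0.8]
grip_width: 0.0428
grip_force: 0.0
clock: 3.2
ee_pos: [0.4238, 0.3694, 0.1784]
tcp_rot: [-0.0, 0.747, 0.665, 0.001]
force: [-0.5, 0.4, 5.6]
grip_width: 0.0122
grip_force: 30.5
t 3.2 pos [0.4238 0.3694 0.1784] yaw 83.31 tilt z [ 0.0011  0.0017 -1.    ] w 0.0122 gf 30.5277792038396 F [-0.452   0.4391  5.6298]
shift [-0.0025 -0.0056 -0.8466] turn [ 0.0005 -0.0012  0.0001]
```

```bash
python3 -m handwheel '[[0,0,-0.2,0,0,0,0],[0,0,-0.5,0,0,0,0],[0,0,-0.85,0,0,0,0],[0,0,-0.85,0,0,0,0]]'
python3 -m handwheel '[[-0.3,0.1,0,0,0,-0.05,0],[-0.6,0.3,0,0,0,-0.05,0],[-1,0.5,0,0,0,-0.05,0],[-1,0.5,0,0,0,-0.05,0],[-1,0.5,0,0,0,-0.05,0]]'
python3 -m handwheel '[[-0.3,0.2,0,0,0,0,0],[-0.6,0.5,0,0,0,0,0],[-0.9,0.5,0,0,0,0,0],[-0.9,0.5,0,0,0,0,0],[-0.9,0.5,0,0,0,0,0],[-0.9,0.5,0,0,0,0,0]]'
python3 go.py 0.576 0.105 0.29 87.7
python3 - <<'E'
from station import eyes; import cv2
cv2.imwrite('pics/w2.png',eyes.get_image('wrist')[:,:,::-1])
E
```

```text
clock: 3.53
ee_pos: [0.4259, 0.3709, 0.2868]
tcp_rot: [0.0, 0.747, 0.665, 0.006]
force: [1.9, 1.6, -0.0]
grip_width: 0.0123
grip_force: 29.8
clock: 3.95
ee_pos: [0.4699, 0.2397, 0.2793]
tcp_rot: [0.001, 0.722, 0.692, -0.0]
force: [-0.6, -0.1, -0.3]
grip_width: 0.0119
grip_force: 29.8
clock: 4.45
ee_pos: [0.5247, 0.1331, 0.2791]
tcp_rot: [-0.0, 0.721, 0.693, 0.0]
force: [-0.6, 0.1, -0.4]
grip_width: 0.0122
grip_force: 29.8
t 4.45 pos [0.5247 0.1331 0.2791] yaw 87.8 tilt z [-0.0005  0.0009 -1.    ] w 0.0122 gf 29.844323600409552 F [-0.6303  0.0741 -0.3666]
shift [-0.2179  0.436  -0.0909] turn [-0.0003 -0.0006  0.0011]
```

View pics/w2.png

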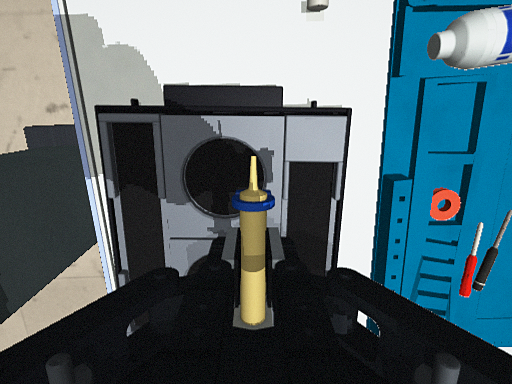

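Tray from above: small recess centre (226,177), syringe recess end edge (285..338,161), pump recess end edge (112..160,122). The syringe is held straight (tip at (253,157), collar at (254,201)).

Run:
```python
from m import *
from station import env
s=env.sense(); w=W(s['ee_pos'],s['tcp_rot'])
for k,b,z in [('small L',(183,178),.021),('small R',(269,178),.021),('small top',(225,137),.021),('syr endL',(285,161),.021),('syr endR',(338,161),.021),('pump endL',(112,122),.021),('pump endR',(160,122),.021),('trayTL',(97,107),.018),('trayTR',(350,107),.018)]:
    print(k,plane(w,b,z)[:2])
t=plane(w,(253,157),s['ee_pos'][2]-.168);c=plane(w,(254,201),s['ee_pos'][2]-.168); print('syr in hand',t-s['ee_pos'],c-s['ee_pos'])
for h in (.155,.165,.175): print(h,proj(w,s['ee_pos']+np.array([0,0,-h])))
```

```text
small L [0.4701 0.1521]
small R [0.5376 0.1496]
small top [0.5051 0.1826]
syr endL [0.5503 0.1626]
syr endR [0.5913 0.1611]
pump endL [0.4213 0.1968]
pump endR [0.4572 0.1954]
trayTL [0.4105 0.208 ]
trayTR [0.5995 0.201 ]
syr in hand [ 0.0016  0.0468 -0.168 ] [ 0.0013  0.0253 -0.168 ]
0.155 [253.3345 261.3308]
0.165 [253.3004 251.4547]
0.175 [253.2705 242.7865]
```

```bash
python3 -m handwheel '[[-0.1,0.2,0,0,0,0,0],[-0.21,0.4,0,0,0,0,0],[-0.21,0.4,0.2,0,0,0,0],[-0.21,0.4,0.4,0,0,0,0],[-0.21,0.4,0.55,0,0,0,0],[-0.21,0.4,0.63,0,0,0,0],[-0.21,0.4,0.68,0,0,0,0],[-0.21,0.4,0.7,0,0,0,0],[-0.21,0.4,0.7,0,0,0,0]]'
python3 go.py 0.572 0.106 0.192 87.7
```

```text
clock: 5.25
ee_pos: [0.5719, 0.1064, 0.1954]
tcp_rot: [0.0, 0.72, 0.694, 0.0]
force: [0.6, 0.3, -0.2]
grip_width: 0.0121
grip_force: 29.8
t 5.25 pos [0.5719 0.1064 0.1954] yaw 87.87 tilt z [ 0.0002  0.0001 -1.    ] w 0.0121 gf 29.844589023850858 F [ 0.6299  0.33   -0.1825]
shift [-0.0035  0.0009  0.0286] turn [ 0.0001 -0.0001  0.0019]
```

```bash
python3 -m handwheel '[[0,0,0.01,0,0,0,0],[0,0,0.02,0,0,0,0],[0,0,0.03,0,0,0,0],[0,0,0.03,0,0,0,0]]'
python3 -m handwheel '[[0,0,0,0,0,0,0.1],[0,0,0,0,0,0,0.2],[0,0,0,0,0,0,0.27],[0,0,0,0,0,0,0.27],[0,0,0,0,0,0,0.27]]'
python3 -m handwheel '[[0,0,-0.1,0,0,0,0.27],[0,0,-0.3,0,0,0,0.27],[0,0,-0.6,0,0,0,0.4],[0,0,-0.85,0,0,0,0.5],[0,0,-0.85,0,0,0,0.5]]'
python3 go.py 0.5765 0.3545 0.28 90
python3 - <<'E'
from station import eyes; import cv2
cv2.imwrite('pics/w3.png',eyes.get_image('wrist')[:,:,::-1])
E
```

```text
clock: 5.58
ee_pos: [0.5721, 0.1055, 0.1921]
tcp_rot: [0.0, 0.721, 0.693, 0.0]
force: [0.3, 0.3, -0.2]
grip_width: 0.012
grip_force: 29.8
clock: 6.0
ee_pos: [0.572, 0.1056, 0.1918]
tcp_rot: [0.0, 0.721, 0.693, 0.0]
force: [0.6, -0.3, 1.1]
grip_width: 0.0232
grip_force: 0.0
clock: 6.42
ee_pos: [0.5744, 0.106, 0.3001]
tcp_rot: [0.003, 0.721, 0.693, 0.005]
force: [1.0, 0.4, 0.1]
grip_width: 0.0426
grip_force: 0.0
t 6.42 pos [0.5744 0.106  0.3001] yaw 87.81 tilt z [ 0.011   0.002  -0.9999] w 0.0426 gf 0.0 F [0.9802 0.4448 0.1104]
shift [ 2.0694 -0.0635  0.1721] turn [ 0.007  -0.0014 -0.0244]
```

View pics/w3.png

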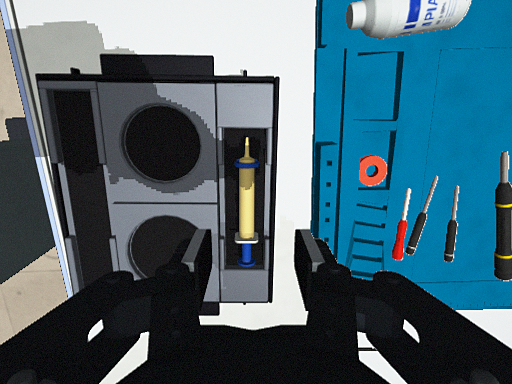

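The syringe lies in its recess, centred (tip row 137 against recess end 128; plunger 265 against 269). Next is the pump.

```bash
python3 -m handwheel '[[0.3,0,0,0,0,-0.024,0.55],[0.6,0,0,0,0,-0.024,0.55],[1,0,0,0,0,-0.024,0.55],[1,0,0,0,0,-0.024,0.55],[1,0,0,0,0,-0.024,0.55]]'
python3 -m handwheel '[[0.3,0,0,0,0,0,0.55],[0.6,0,0,0,0,0,0.55],[0.9,0,0.1,0,0,0,0.55],[1,0,0.15,0,0,0,0.55],[1,0,0.15,0,0,0,0.55],[1,0,0.15,0,0,0,0.55]]'
python3 go.py 0.5765 0.3545 0.18 90
python3 - <<'E'
from station import eyes; import cv2
cv2.imwrite('pics/w4.png',eyes.get_image('wrist')[:,:,::-1])
E
```

```text
clock: 6.88
ee_pos: [0.5761, 0.228, 0.2923]
tcp_rot: [-0.0, 0.706, 0.708, -0.001]
force: [-0.4, -0.2, -0.2]
grip_width: 0.0469
grip_force: 0.0
clock: 7.38
ee_pos: [0.5761, 0.3444, 0.2741]
tcp_rot: [0.0, 0.707, 0.707, -0.002]
force: [0.3, -1.7, 0.0]
grip_width: 0.0471
grip_force: 0.0
t 7.38 pos [0.5761 0.3444 0.2741] yaw 89.97 tilt z [-0.0028 -0.003  -1.    ] w 0.0471 gf 0.0 F [ 0.2839 -1.6929  0.0184]
shift [0.0866 0.0057 0.7836] turn [-0.0018  0.0019 -0.0003]
```

View pics/w4.png

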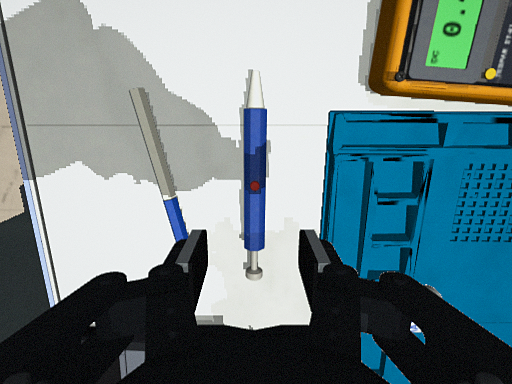

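```bash
python3 -m handwheel '[[0.08,0.005,0.3,0,0,0,0.55],[0.08,0.005,0.5,0,0,0,0.55],[0.08,0.005,0.65,0,0,0,0.55],[0.08,0.005,0.73,0,0,0,0.55],[0.08,0.005,0.77,0,0,0,0.55],[0.08,0.005,0.77,0,0,0,0.55],[0.08,0.005,0.77,0,0,0,0],[0.08,0.005,0.77,0,0,0,0],[0.08,0.005,0.77,0,0,0,0],[0.08,0.005,0.77,0,0,0,0],[0.08,0.005,0.77,0,0,0,0],[0.08,0.005,0.77,0,0,0,0]]' 30
python3 go.py 0.5765 0.3545 0.28 90
```

```text
clock: 8.43
ee_pos: [0.5778, 0.3553, 0.1851]
tcp_rot: [0.001, 0.707, 0.707, 0.001]
force: [0.3, -1.5, 6.2]
grip_width: 0.0157
grip_force: 29.4
t 8.43 pos [0.5778 0.3553 0.1851] yaw 89.96 tilt z [ 0.0027  0.0009 -1.    ] w 0.0157 gf 29.39909120206721 F [ 0.268  -1.483   6.2186]
shift [-0.0061 -0.0088 -0.7909] turn [ 0.0017 -0.0006 -0.0004]
```

```bash
python3 -m handwheel '[[0,0,0,0,0,0,0.3],[0,0,0,0,0,0,0.4],[0,0,0,0,0,0,0.4],[0,0,0.03,0,0,0,0.4],[0,0,0.06,0,0,0,0.4],[0,0,0.06,0,0,0,0.4]]' 30
python3 go.py 0.5765 0.3545 0.177 90
```

```text
clock: 8.93
ee_pos: [0.5767, 0.3548, 0.1747]
tcp_rot: [-0.0, 0.707, 0.707, -0.001]
force: [-0.1, -0.3, -0.4]
grip_width: 0.0341
grip_force: 0.0
t 8.93 pos [0.5767 0.3548 0.1747] yaw 89.97 tilt z [-0.0018 -0.0011 -1.    ] w 0.0341 gf 0.0 F [-0.1488 -0.3435 -0.4252]
shift [-0.0027 -0.0016 -0.0188] turn [-0.0011  0.0007 -0.0004]
```

```bash
python3 -m handwheel '[[0,0,-0.01,0,0,0,0.4],[0,0,-0.01,0,0,0,0],[0,0,-0.01,0,0,0,0],[0,0,-0.01,0,0,0,0],[0,0,-0.01,0,0,0,0],[0,0,-0.01,0,0,0,0],[0,0,-0.01,0,0,0,0]]' 30
python3 go.py 0.5765 0.3545 0.276 90
```

```text
clock: 9.52
ee_pos: [0.5773, 0.3551, 0.1775]
tcp_rot: [0.0, 0.707, 0.707, 0.0]
force: [-0.1, -0.6, 1.1]
grip_width: 0.0166
grip_force: 31.3
t 9.52 pos [0.5773 0.3551 0.1775] yaw 89.96 tilt z [ 0.0003  0.0002 -1.    ] w 0.0166 gf 31.2912630289793 F [-0.1392 -0.5711  1.0565]
shift [-0.0051 -0.0062 -0.821 ] turn [ 0.0002 -0.0001 -0.0004]
```

```bash
python3 -m handwheel '[[0,0,-0.2,0,0,0,0],[0,0,-0.5,0,0,0,0],[0,0,-0.8,0,0,0,0],[0,0,-0.8,0,0,0,0],[0,0,-0.8,0,0,0,0]]'
python3 -m handwheel '[[-0.25,-0.15,0,0,0,0.025,0],[-0.5,-0.3,0,0,0,0.025,0],[-0.75,-0.45,0,0,0,0.025,0],[-1,-0.6,0,0,0,0.025,0],[-1,-0.6,0,0,0,0.025,0],[-1,-0.6,0,0,0,0.025,0]]'
python3 -m handwheel '[[-0.25,-0.15,0,0,0,0,0],[-0.5,-0.3,0,0,0,0,0],[-0.75,-0.45,0,0,0,0,0],[-1,-0.6,0,0,0,0,0],[-1,-0.6,0,0,0,0,0],[-1,-0.6,0,0,0,0,0],[-1,-0.6,0,0,0,0,0]]'
python3 go.py 0.429 0.1035 0.191 87.7
```

```text
clock: 9.93
ee_pos: [0.5783, 0.3558, 0.2765]
tcp_rot: [0.001, 0.707, 0.707, 0.003]
force: [-0.4, -0.6, -1.2]
grip_width: 0.0163
grip_force: 31.2
clock: 10.43
ee_pos: [0.5029, 0.2331, 0.2716]
tcp_rot: [-0.001, 0.722, 0.692, -0.002]
force: [-0.1, -0.0, 0.0]
grip_width: 0.0163
grip_force: 31.2
clock: 11.02
ee_pos: [0.4297, 0.1187, 0.2734]
tcp_rot: [0.0, 0.721, 0.693, 0.001]
force: [0.6, -1.3, 0.1]
grip_width: 0.0165
grip_force: 31.2
t 11.02 pos [0.4297 0.1187 0.2734] yaw 87.72 tilt z [ 0.0017  0.0009 -1.    ] w 0.0165 gf 31.190288197249174 F [ 0.5925 -1.3419  0.0572]
shift [-0.1279 -0.0016  0.6862] turn [ 0.0011 -0.0006  0.0002]
```

```bash
python3 -m handwheel '[[-0.125,0,0,0,0,0,0],[-0.125,0,0.1,0,0,0,0],[-0.125,0,0.25,0,0,0,0],[-0.125,0,0.4,0,0,0,0],[-0.125,0,0.5,0,0,0,0],[-0.125,0,0.57,0,0,0,0],[-0.125,0,0.6,0,0,0,0],[-0.125,0,0.6,0,0,0,0]]'
python3 go.py 0.429 0.1035 0.191 87.7
python3 - <<'E'
from station import eyes; import cv2
cv2.imwrite('pics/w5.png',eyes.get_image('wrist')[:,:,::-1])
E
```

```text
clock: 11.68
ee_pos: [0.4284, 0.1038, 0.2006]
tcp_rot: [-0.0, 0.721, 0.693, -0.0]
force: [-0.1, -0.4, -0.7]
grip_width: 0.0165
grip_force: 31.2
t 11.68 pos [0.4284 0.1038 0.2006] yaw 87.77 tilt z [-0.0008 -0.0001 -1.    ] w 0.0165 gf 31.19037939235568 F [-0.143  -0.4068 -0.7455]
shift [-0.0021  0.0055  0.0798] turn [-0.0005  0.0001  0.0008]
```

View pics/w5.png

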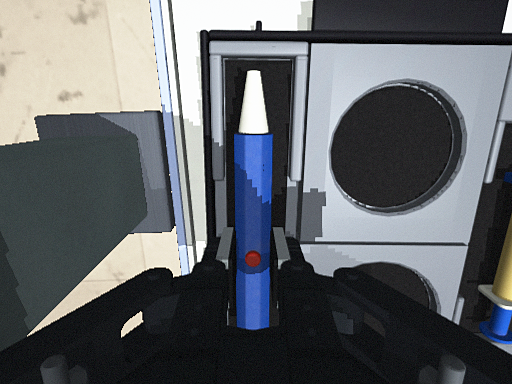

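The pump hangs over its recess (recess cols 223-297, pump at 253; nozzle row 70, end wall row 58), as intended. I'll lower and release it.

```bash
python3 -m handwheel '[[0,0,0.03,0,0,0,0],[0,0,0.055,0,0,0,0],[0,0,0.07,0,0,0,0],[0,0,0.08,0,0,0,0],[0,0,0.08,0,0,0,0]]'
python3 -m handwheel '[[0,0,0,0,0,0,0.15],[0,0,0,0,0,0,0.25],[0,0,0,0,0,0,0.3],[0,0,0,0,0,0,0.3],[0,0,0,0,0,0,0.3]]'
python3 -m handwheel '[[0,0,-0.1,0,0,0,0.3],[0,0,-0.3,0,0,0,0.3],[0,0,-0.6,0,0,0,0.4],[0,0,-0.85,0,0,0,1],[0,0,-0.85,0,0,0,1]]'
python3 go.py 0.5696 -0.1843 0.28 87.7
python3 - <<'E'
from station import eyes; import cv2
cv2.imwrite('pics/w6.png',eyes.get_image('wrist')[:,:,::-1])
E
```

```text
clock: 12.15
ee_pos: [0.4277, 0.103, 0.1917]
tcp_rot: [-0.0, 0.721, 0.693, -0.0]
force: [-0.1, -0.4, -1.4]
grip_width: 0.0163
grip_force: 31.2
clock: 12.57
ee_pos: [0.4279, 0.1031, 0.1918]
tcp_rot: [0.0, 0.721, 0.693, 0.0]
force: [-0.4, -0.0, -1.0]
grip_width: 0.0256
grip_force: 0.0
clock: 12.98
ee_pos: [0.4302, 0.1037, 0.2991]
tcp_rot: [0.003, 0.721, 0.693, 0.004]
force: [0.5, 0.5, 0.0]
grip_width: 0.0572
grip_force: 0.0
t 12.98 pos [0.4302 0.1037 0.2991] yaw 87.71 tilt z [ 0.0098  0.0024 -0.9999] w 0.0572 gf 0.0 F [0.5439 0.5328 0.0487]
shift [-2.3519  1.2551  0.1644] turn [ 0.0062 -0.0017  0.0001]
```

View pics/w6.png

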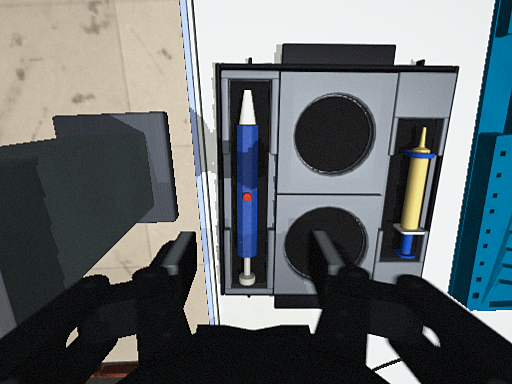

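The pump (col 248, rows 90-284) is in its recess (cols 231-271), and the syringe is still in place. Next is the reel.

```bash
python3 -m handwheel '[[-0.25,0.13,0,0,0,0,1],[-0.5,0.26,0,0,0,0,1],[-0.75,0.4,0,0,0,0,1],[-1,0.53,0,0,0,0,1],[-1,0.53,0,0,0,0,1],[-1,0.53,0,0,0,0,1]]'
python3 -m handwheel '[[-0.25,0.13,0,0,0,0,1],[-0.5,0.26,0,0,0,0,1],[-0.75,0.4,0,0,0,0,1],[-1,0.53,0,0,0,0,1],[-1,0.53,0,0,0,0,1],[-1,0.53,0,0,0,0,1]]'
python3 -m handwheel '[[-0.2,0.1,0.08,0,0,0,1],[-0.34,0.2,0.15,0,0,0,1],[-0.34,0.2,0.15,0,0,0,1],[-0.34,0.2,0.15,0,0,0,1]]'
python3 go.py 0.5696 -0.1843 0.19 87.7
python3 - <<'E'
from station import eyes; import cv2
cv2.imwrite('pics/w7.png',eyes.get_image('wrist')[:,:,::-1])
E
```

```text
clock: 13.53
ee_pos: [0.4867, -0.0207, 0.2926]
tcp_rot: [-0.001, 0.722, 0.692, -0.001]
force: [-0.9, 0.5, 0.3]
grip_width: 0.0857
grip_force: 0.0
clock: 14.03
ee_pos: [0.5453, -0.142, 0.2927]
tcp_rot: [-0.001, 0.722, 0.692, -0.0]
force: [-0.6, 0.6, -0.5]
grip_width: 0.0853
grip_force: 0.0
clock: 14.37
ee_pos: [0.5669, -0.1821, 0.2745]
tcp_rot: [-0.002, 0.721, 0.693, -0.0]
force: [-0.3, 0.2, -0.0]
grip_width: 0.0854
grip_force: 0.0
t 14.37 pos [ 0.5669 -0.1821  0.2745] yaw 87.76 tilt z [-0.0031  0.0018 -1.    ] w 0.0854 gf 0.0 F [-0.2932  0.17   -0.0076]
shift [-0.0186  0.0256  0.7043] turn [-0.002  -0.0011  0.0007]
```

View pics/w7.png

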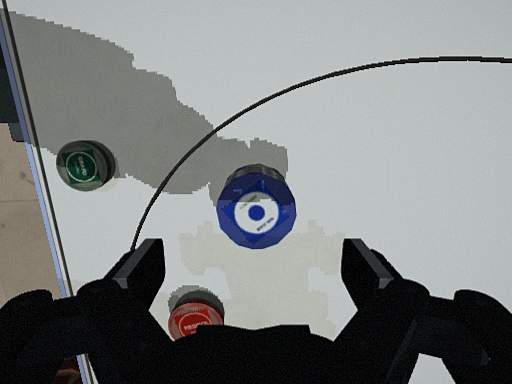

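Reel top centre at (257,212), tin top at (197,322), cable passing near (135,245).

Run:
```python
from m import *
from station import env
s=env.sense(); w=W(s['ee_pos'],s['tcp_rot'])
for k,a,b,z in [('reel',(259,364),(257,212),.039),('tin',(407,450),(197,322),.02),('grease',(206,549),(83,167),.017)]:
    print(k,tri((T,tz(*a)),(w,b)),plane(w,b,z)[:2],plane(T,tz(*a),z)[:2])
print('cable',plane(w,(135,245),0)[:2])
```

```text
reel [ 0.5687 -0.1832  0.0461] [ 0.5688 -0.1858] [ 0.5696 -0.1843]
tin [ 0.5112 -0.2956  0.0184] [ 0.5116 -0.2943] [ 0.5111 -0.2952]
grease [ 0.4367 -0.15    0.0206] [ 0.4346 -0.1515] [ 0.4369 -0.1496]
cable [ 0.4579 -0.2268]
```

```bash
python3 -m handwheel '[[-0.02,0.02,0.2,0,0,0,1],[-0.02,0.02,0.45,0,0,0,1],[-0.02,0.02,0.65,0,0,0,1],[-0.02,0.02,0.75,0,0,0,1],[-0.02,0.02,0.77,0,0,0,1],[-0.02,0.02,0.77,0,0,0,0.8],[-0.02,0.02,0.77,0,0,0,0.6],[-0.02,0.02,0.77,0,0,0,0.4],[-0.02,0.02,0.77,0,0,0,0.4],[-0.02,0.02,0.77,0,0,0,0.4],[-0.02,0.02,0.77,0,0,0,0.4]]' 40
python3 go.py 0.569 -0.185 0.28 87.7
```

```text
clock: 15.33
ee_pos: [0.5707, -0.186, 0.1851]
tcp_rot: [0.001, 0.721, 0.693, 0.001]
force: [-1.2, 1.8, 6.8]
grip_width: 0.0565
grip_force: 43.5
t 15.33 pos [ 0.5707 -0.186   0.1851] yaw 87.72 tilt z [ 0.0028 -0.     -1.    ] w 0.0565 gf 43.49115145392716 F [-1.1964  1.8128  6.7825]
shift [ 0.0074 -0.012  -0.7911] turn [ 0.0018 -0.      0.0003]
```

```bash
python3 -m handwheel '[[0,0,-0.1,0,0,0,0.4],[0,0,-0.3,0,0,0,0.4],[0,0,-0.6,0,0,0,0.4],[0,0,-0.75,0,0,0,0.4],[0,0,-0.75,0,0,0,0.4]]'
python3 -m handwheel '[[0.2,-0.07,0,0,0,0,0.4],[0.45,-0.15,0,0,0,0,0.4],[0.7,-0.24,0,0,0,0,0.4],[0.97,-0.33,0,0,0,0,0.4],[0.97,-0.33,0,0,0,0,0.4],[0.97,-0.33,0,0,0,0,0.4]]'
python3 -m handwheel '[[0.2,-0.07,0,0,0,0,0.4],[0.45,-0.15,0,0,0,0,0.4],[0.7,-0.24,0,0,0,0,0.4],[0.97,-0.33,0,0,0,0,0.4],[0.97,-0.33,0,0,0,0,0.4],[0.97,-0.33,0,0,0,0,0.4],[0.97,-0.33,0,0,0,0,0.4]]'
python3 go.py 0.4995 0.0495 0.1985 87.7
python3 - <<'E'
from station import eyes; import cv2
cv2.imwrite('pics/w8.png',eyes.get_image('wrist')[:,:,::-1])
E
```

```text
clock: 15.75
ee_pos: [0.572, -0.1868, 0.2785]
tcp_rot: [0.004, 0.721, 0.693, 0.002]
force: [0.3, -0.5, -1.6]
grip_width: 0.0565
grip_force: 43.4
clock: 16.25
ee_pos: [0.534, -0.0667, 0.2725]
tcp_rot: [-0.001, 0.72, 0.694, -0.001]
force: [0.2, -0.2, -1.6]
grip_width: 0.0566
grip_force: 43.3
clock: 16.83
ee_pos: [0.5007, 0.0491, 0.2731]
tcp_rot: [0.0, 0.721, 0.693, -0.0]
force: [-0.1, -0.9, -2.0]
grip_width: 0.0564
grip_force: 43.3
t 16.83 pos [0.5007 0.0491 0.2731] yaw 87.68 tilt z [ 0.0005 -0.0009 -1.    ] w 0.0564 gf 43.320107948966324 F [-0.0652 -0.9435 -2.0077]
shift [ 0.0038 -0.0106  0.6215] turn [ 0.0003  0.0005 -0.0002]
```

View pics/w8.png

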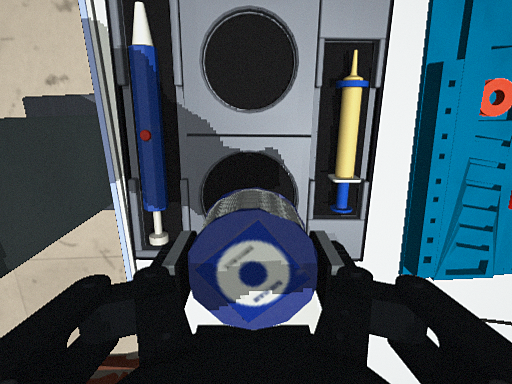

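Run:
```python
from m import *
from station import env
s=env.sense(); w=W(s['ee_pos'],s['tcp_rot'])
print('small',plane(w,(250,60),.021)[:2],'large top edge',plane(w,(251,152),.021)[:2], 'lr',plane(w,(203,195),.021)[:2],plane(w,(299,195),.021)[:2])
z=s['ee_pos'][2]-.1851+.039
print('reel',plane(w,(253,268),z)-s['ee_pos'],plane(w,(188,262),z)[:2],plane(w,(318,262),z)[:2],plane(w,(252,330),z)[:2],plane(w,(252,209),z)[:2])
```

```text
small [0.503  0.1495] large top edge [0.501 0.086] lr [0.4623 0.0541] [0.5368 0.051 ]
reel [ 0.      0.0014 -0.1461] [0.4728 0.0542] [0.5291 0.0519] [0.4991 0.018 ] [0.5015 0.0772]
```

```bash
python3 -m handwheel '[[0,-0.01,0.15,0,0,0,0.4],[0,-0.01,0.3,0,0,0,0.4],[0,-0.01,0.42,0,0,0,0.4],[0,-0.01,0.5,0,0,0,0.4],[0,-0.01,0.55,0,0,0,0.4],[0,-0.01,0.58,0,0,0,0.4],[0,-0.01,0.6,0,0,0,0.4],[0,-0.01,0.61,0,0,0,0.4],[0,-0.01,0.62,0,0,0,0.4],[0,-0.01,0.62,0,0,0,0.4]]'
python3 go.py 0.4995 0.049 0.1985 87.7
```

```text
clock: 17.72
ee_pos: [0.4992, 0.0498, 0.1993]
tcp_rot: [0.0, 0.721, 0.693, 0.0]
force: [0.4, 0.0, -1.7]
grip_width: 0.0565
grip_force: 43.3
t 17.72 pos [0.4992 0.0498 0.1993] yaw 87.72 tilt z [ 0.0009  0.0001 -1.    ] w 0.0565 gf 43.34306170698255 F [ 0.4255  0.0376 -1.6523]
shift [-0.007   0.0027  0.0063] turn [ 0.0006 -0.0001  0.0002]
```

```bash
python3 -m handwheel '[[0,0,0.006,0,0,0,0.4],[0,0,0.012,0,0,0,0.4],[0,0,0.016,0,0,0,0.4],[0,0,0.016,0,0,0,0.4]]'
python3 -m handwheel '[[0,0,0,0,0,0,0.72],[0,0,0,0,0,0,0.8],[0,0,0,0,0,0,0.8],[0,0,0,0,0,0,0.8]]'
python3 -m handwheel '[[0,0,-0.1,0,0,0,0.8],[0,0,-0.3,0,0,0,0.8],[0,0,-0.6,0,0,0,1],[0,0,-0.8,0,0,0,1],[0,0,-0.8,0,0,0,1]]'
python3 go.py 0.5112 -0.295 0.28 87.7
```

```text
clock: 18.05
ee_pos: [0.4991, 0.0499, 0.1981]
tcp_rot: [0.0, 0.721, 0.693, 0.001]
force: [-0.6, 0.6, 5.9]
grip_width: 0.0565
grip_force: 44.1
clock: 18.38
ee_pos: [0.499, 0.0498, 0.197]
tcp_rot: [0.0, 0.721, 0.693, 0.0]
force: [-0.0, -0.5, -0.2]
grip_width: 0.0685
grip_force: 0.0
clock: 18.8
ee_pos: [0.5012, 0.05, 0.2979]
tcp_rot: [0.003, 0.721, 0.693, 0.004]
force: [-0.3, -0.3, 0.2]
grip_width: 0.0858
grip_force: 0.0
t 18.8 pos [0.5012 0.05   0.2979] yaw 87.71 tilt z [ 0.0093  0.0009 -1.    ] w 0.0858 gf 0.0 F [-0.3395 -0.3446  0.1576]
shift [-2.8699  0.1964  0.1474] turn [ 0.0059 -0.0008  0.0002]
```

```bash
python3 -m handwheel '[[-0.25,0,0,0,0,0,1],[-0.5,0.03,0,0,0,0,1],[-0.75,0.06,0,0,0,0,1],[-1,0.07,0,0,0,0,1],[-1,0.07,0,0,0,0,1],[-1,0.07,0,0,0,0,1]]'
python3 -m handwheel '[[-0.25,0,0,0,0,0,1],[-0.5,0.03,0,0,0,0,1],[-0.75,0.06,0,0,0,0,1],[-1,0.07,0,0,0,0,1],[-1,0.07,0,0,0,0,1],[-1,0.07,0,0,0,0,1]]'
python3 -m handwheel '[[-0.25,0,0,0,0,0,1],[-0.5,0.03,0.1,0,0,0,1],[-0.75,0.06,0.15,0,0,0,1],[-0.87,0.06,0.15,0,0,0,1],[-0.87,0.06,0.15,0,0,0,1],[-0.87,0.06,0.15,0,0,0,1],[-0.87,0.06,0.15,0,0,0,1]]'
python3 go.py 0.5112 -0.295 0.18 87.7
python3 - <<'E'
from station import eyes; import cv2
cv2.imwrite('pics/w9.png',eyes.get_image('wrist')[:,:,::-1])
E
```

```text
clock: 19.3
ee_pos: [0.5023, -0.0717, 0.2924]
tcp_rot: [-0.0, 0.722, 0.692, -0.0]
force: [0.3, -0.4, 0.1]
grip_width: 0.0854
grip_force: 0.0
clock: 19.8
ee_pos: [0.5062, -0.1908, 0.2925]
tcp_rot: [-0.001, 0.722, 0.692, 0.0]
force: [-0.6, 0.7, 0.3]
grip_width: 0.0852
grip_force: 0.0
clock: 20.38
ee_pos: [0.5091, -0.2935, 0.275]
tcp_rot: [-0.001, 0.721, 0.693, 0.0]
force: [0.2, -0.0, 0.3]
grip_width: 0.0854
grip_force: 0.0
t 20.38 pos [ 0.5091 -0.2935  0.275 ] yaw 87.8 tilt z [-0.0006  0.0015 -1.    ] w 0.0854 gf 0.0 F [ 0.1641 -0.0396  0.2847]
shift [-0.0128  0.0182  0.792 ] turn [-0.0004 -0.0009  0.0012]
```

View pics/w9.png

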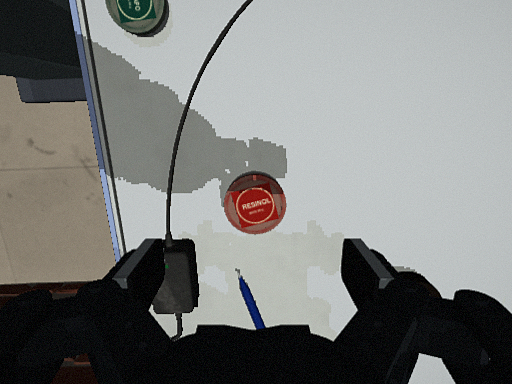

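```bash
python3 -m handwheel '[[-0.013,0.018,0.2,0,0,0,0.8],[-0.013,0.018,0.45,0,0,0,0.8],[-0.013,0.018,0.65,0,0,0,0.8],[-0.013,0.018,0.75,0,0,0,0.8],[-0.013,0.018,0.79,0,0,0,0.8],[-0.013,0.018,0.79,0,0,0,0.8],[-0.013,0.018,0.79,0,0,0,0.6],[-0.013,0.018,0.79,0,0,0,0.4],[-0.013,0.018,0.79,0,0,0,0.4],[-0.013,0.018,0.79,0,0,0,0.4],[-0.013,0.018,0.79,0,0,0,0.4]]' 40
python3 go.py 0.5112 -0.295 0.28 87.7
```

```text
clock: 21.35
ee_pos: [0.5121, -0.2971, 0.1819]
tcp_rot: [0.001, 0.721, 0.693, 0.001]
force: [0.0, 1.5, 6.2]
grip_width: 0.0476
grip_force: 41.7
t 21.35 pos [ 0.5121 -0.2971  0.1819] yaw 87.72 tilt z [ 0.003  -0.0009 -1.    ] w 0.0476 gf 41.65101885795593 F [0.0011 1.4769 6.1746]
shift [ 0.0165 -0.0054 -0.8174] turn [0.002  0.0005 0.0003]
```

```bash
python3 -m handwheel '[[0,0,-0.1,0,0,0,0.4],[0,0,-0.3,0,0,0,0.4],[0,0,-0.6,0,0,0,0.4],[0,0,-0.8,0,0,0,0.4],[0,0,-0.8,0,0,0,0.4]]'
python3 -m handwheel '[[0.2,0,0,0,0,0,0.4],[0.45,0,0,0,0,0,0.4],[0.7,0,0,0,0,0,0.4],[0.93,-0.05,0,0,0,0,0.4],[0.93,-0.05,0,0,0,0,0.4]]'
python3 -m handwheel '[[0.2,0,0,0,0,0,0.4],[0.45,0,0,0,0,0,0.4],[0.7,0,0,0,0,0,0.4],[0.93,-0.05,0,0,0,0,0.4],[0.93,-0.05,0,0,0,0,0.4]]'
python3 -m handwheel '[[0.2,0,0,0,0,0,0.4],[0.45,0,0,0,0,0,0.4],[0.7,0,0,0,0,0,0.4],[0.93,-0.05,0,0,0,0,0.4],[0.93,-0.05,0,0,0,0,0.4]]'
python3 -m handwheel '[[0.2,0,0,0,0,0,0.4],[0.45,0,0,0,0,0,0.4],[0.7,0,0,0,0,0,0.4],[0.93,-0.07,0,0,0,0,0.4],[0.93,-0.07,0,0,0,0,0.4],[0.93,-0.07,0,0,0,0,0.4],[0.93,-0.07,0,0,0,0,0.4]]'
python3 go.py 0.5035 0.149 0.195 87.7
```

```text
clock: 21.77
ee_pos: [0.5133, -0.2983, 0.2823]
tcp_rot: [0.005, 0.721, 0.693, 0.001]
force: [-0.2, -0.2, -0.3]
grip_width: 0.0477
grip_force: 41.4
clock: 22.18
ee_pos: [0.5081, -0.1812, 0.2756]
tcp_rot: [-0.002, 0.72, 0.694, 0.0]
force: [-0.6, -0.1, -0.5]
grip_width: 0.0473
grip_force: 41.4
clock: 22.6
ee_pos: [0.5071, -0.0701, 0.2758]
tcp_rot: [-0.001, 0.72, 0.694, 0.0]
force: [-0.5, -0.6, 0.3]
grip_width: 0.0476
grip_force: 41.4
clock: 23.02
ee_pos: [0.5063, 0.0412, 0.276]
tcp_rot: [-0.001, 0.72, 0.694, 0.0]
force: [0.1, 1.0, -0.8]
grip_width: 0.0476
grip_force: 41.4
clock: 23.6
ee_pos: [0.5028, 0.1493, 0.276]
tcp_rot: [0.0, 0.721, 0.693, -0.0]
force: [0.1, -0.3, -0.6]
grip_width: 0.0475
grip_force: 41.4
t 23.6 pos [0.5028 0.1493 0.276 ] yaw 87.69 tilt z [-0.0002 -0.0011 -1.    ] w 0.0475 gf 41.3630747795105 F [ 0.1149 -0.2715 -0.635 ]
shift [-0.0015  0.0057  0.6747] turn [-0.0001  0.0007 -0.0001]
```

```bash
python3 -m handwheel '[[0,0.005,0.15,0,0,0,0.4],[0,0.005,0.3,0,0,0,0.4],[0,0.005,0.42,0,0,0,0.4],[0,0.005,0.52,0,0,0,0.4],[0,0.005,0.59,0,0,0,0.4],[0,0.005,0.63,0,0,0,0.4],[0,0.005,0.655,0,0,0,0.4],[0,0.005,0.67,0,0,0,0.4],[0,0.005,0.67,0,0,0,0.4]]'
python3 -m handwheel '[[0,0,0.004,0,0,0,0.4],[0,0,0.008,0,0,0,0.4],[0,0,0.008,0,0,0,0.4]]'
python3 go.py 0.5035 0.149 0.195 87.7
python3 - <<'E'
from station import eyes; import cv2
cv2.imwrite('pics/w10.png',eyes.get_image('wrist')[:,:,::-1])
E
```

```text
clock: 24.35
ee_pos: [0.5036, 0.1499, 0.1959]
tcp_rot: [0.0, 0.721, 0.693, 0.0]
force: [-0.5, -0.6, -0.9]
grip_width: 0.0476
grip_force: 41.4
clock: 24.6
ee_pos: [0.5035, 0.1503, 0.1952]
tcp_rot: [0.0, 0.721, 0.693, 0.0]
force: [-0.2, -0.1, -0.1]
grip_width: 0.0473
grip_force: 41.4
t 24.6 pos [0.5035 0.1503 0.1952] yaw 87.72 tilt z [ 0.0008  0.0002 -1.    ] w 0.0473 gf 41.38378143310547 F [-0.177  -0.1381 -0.084 ]
shift [-0.0106  0.0007  0.0017] turn [ 0.0005 -0.0001  0.0002]
```

View pics/w10.png

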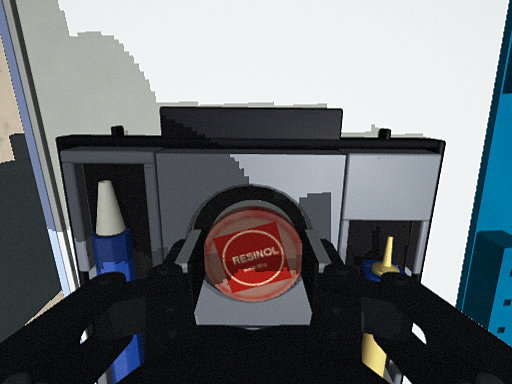

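The tin (253,257) sits centred in its recess (cols 195-310). I'll touch down and release.

```bash
python3 -m handwheel '[[0,0,0.006,0,0,0,0.4],[0,0,0.01,0,0,0,0.4],[0,0,0.01,0,0,0,0.4]]'
python3 -m handwheel '[[0,0,0,0,0,0,0.62],[0,0,0,0,0,0,0.72],[0,0,0,0,0,0,0.72],[0,0,0,0,0,0,0.72]]'
python3 -m handwheel '[[0,0,-0.1,0,0,0,0.72],[0,0,-0.3,0,0,0,0.72],[0,0,-0.6,0,0,0,0.72],[0,0,-0.9,0,0,0,0.72],[0,0,-0.9,0,0,0,0.72]]'
python3 -m handwheel '[[0.3,-0.3,-0.3,0,0,0,0.72],[0.5,-0.5,-0.6,0,0,0,0.72],[0.9,-0.9,-0.6,0,0,0,0.72],[1,-1,-0.6,0,0,0,0.72],[1,-1,-0.6,0,0,0,0.72]]'
python3 go.py
python3 - <<'E'
from station import eyes; import cv2, numpy as np
t=eyes.get_image('top')[:,:,::-1]; s=eyes.get_image('scene')[:,:,::-1]
f=lambda im,x,y,w,h,k: cv2.resize(im[y:y+h,x:x+w],None,fx=k,fy=k,interpolation=cv2.INTER_CUBIC)
cv2.imwrite('pics/end.png',np.vstack([f(t,120,143,200,80,4),f(s,150,130,200,65,4)]))
E
```

```text
clock: 24.9
ee_pos: [0.5034, 0.1503, 0.1949]
tcp_rot: [0.0, 0.721, 0.693, 0.001]
force: [-1.7, 0.3, 8.7]
grip_width: 0.0476
grip_force: 42.2
clock: 25.23
ee_pos: [0.5033, 0.1502, 0.1935]
tcp_rot: [-0.0, 0.721, 0.693, -0.0]
force: [-0.7, 0.5, 1.0]
grip_width: 0.0616
grip_force: 0.0
clock: 25.65
ee_pos: [0.5059, 0.1509, 0.3081]
tcp_rot: [0.003, 0.721, 0.693, 0.005]
force: [1.3, 0.2, -0.2]
grip_width: 0.0613
grip_force: 0.0
clock: 26.07
ee_pos: [0.3862, 0.2767, 0.3747]
tcp_rot: [-0.001, 0.721, 0.693, 0.001]
force: [0.0, -0.5, -0.5]
grip_width: 0.0616
grip_force: 0.0
t 26.07 pos [0.3862 0.2767 0.3747] yaw 87.81 tilt z [ 0.0006  0.0022 -1.    ] w 0.0616 gf 0.0 F [ 0.0123 -0.5418 -0.5146]
```

View pics/end.png

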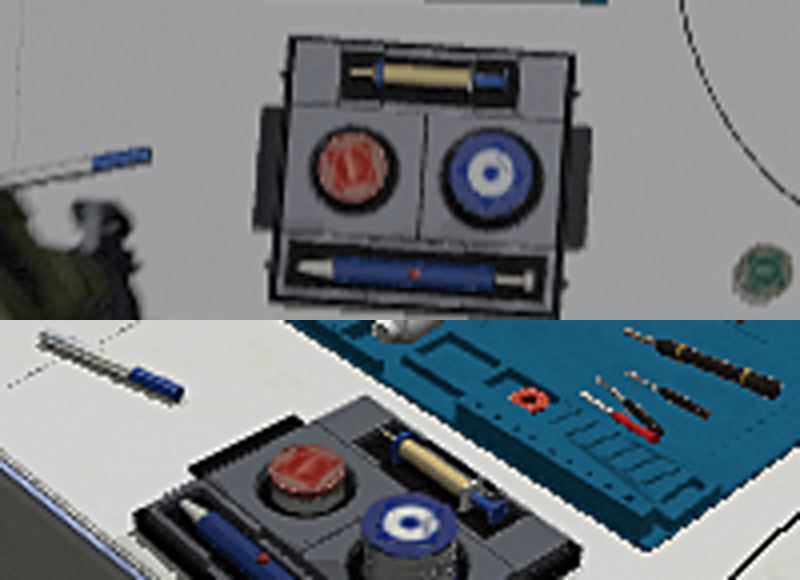

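All four things lie centred and flat in their recesses. The marker and grease tin haven't moved, so I'm handing in.

```bash
python3 -m handwheel '[[0,0,0,0,0,0,0.72],[0,0,0,0,0,0,0.72],[0,0,0,0,0,0,0.72],[0,0,0,0,0,0,0.72]]'
python3 -c "from station import ticket; print(ticket.hand_in())"
```

```text
clock: 26.5
ee_pos: [0.3888, 0.2741, 0.3731]
tcp_rot: [0.0, 0.722, 0.692, -0.0]
force: [0.1, 0.3, 1.0]
grip_width: 0.0615
grip_force: 0.0
the job is handed in; nothing more can be done
None
```

I handed the job in at about 26.5 s: in the last pictures the reel, flux tin, pump and syringe lie flat in their own recesses and the grease tin and marker had not visibly moved, but the hand-in returned no verdict.

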